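# Line up the candles by height

### The job

Stand the four candles upright in the four brass dishes on the wooden tray, one in each dish, lined up in order of height: the tallest in the dish nearest the potted plant, stepping down to the shortest at the other end. Set each one down rather than dropping it, and do not knock any candle over.

Things in the scene. Friction and masses are not known exactly. Their poses are not given: they have to be found in the camera images.
- candle_a: cream pillar candle 85 mm tall (wax), plain upright cylinder 40 mm in diameter, about 96 g, with a 6 mm wick on top; loose, standing on the desk at the start. Origin at the centre of its underside, z up its axis.
- candle_b: cream pillar candle 135 mm tall (wax), plain upright cylinder 40 mm in diameter, about 153 g, with a 6 mm wick on top; loose, standing on the desk at the start. Origin at the centre of its underside, z up its axis.
- candle_c: cream pillar candle 60 mm tall (wax), plain upright cylinder 40 mm in diameter, about 68 g, with a 6 mm wick on top; loose, standing on the desk at the start. Origin at the centre of its underside, z up its axis.
- candle_d: cream pillar candle 110 mm tall (wax), plain upright cylinder 40 mm in diameter, about 124 g, with a 6 mm wick on top; loose, standing on the desk at the start. Origin at the centre of its underside, z up its axis.
- dish_a: one of four identical round brass dishes fixed in a row on the tray, 100 mm apart centre to centre; 72 mm across, flat inside floor 62 mm across, rim 5 mm above that floor. Origin at the centre of its underside (8 mm above the desk); the inside floor is 4 mm above the origin. Which dish stands where in the row differs each time.
- dish_b: one of four identical round brass dishes fixed in a row on the tray, 100 mm apart centre to centre; 72 mm across, flat inside floor 62 mm across, rim 5 mm above that floor. Origin at the centre of its underside (8 mm above the desk); the inside floor is 4 mm above the origin. Which dish stands where in the row differs each time.
- dish_c: one of four identical round brass dishes fixed in a row on the tray, 100 mm apart centre to centre; 72 mm across, flat inside floor 62 mm across, rim 5 mm above that floor. Origin at the centre of its underside (8 mm above the desk); the inside floor is 4 mm above the origin. Which dish stands where in the row differs each time.
- dish_d: one of four identical round brass dishes fixed in a row on the tray, 100 mm apart centre to centre; 72 mm across, flat inside floor 62 mm across, rim 5 mm above that floor. Origin at the centre of its underside (8 mm above the desk); the inside floor is 4 mm above the origin. Which dish stands where in the row differs each time.
- tray: flat dark-wood tray board, 410 x 110 x 8 mm, fixed on the desk beyond the candles; it carries the four dishes. Origin at the centre of its underside, y along its length; the dishes are centred on its length, at y = -150, -50, 50 and 150 mm.
- plant: small green plant in a terracotta pot, 84 mm across, pot 75 mm tall and leaves to about 115 mm, fixed, just past one end of the tray (270 mm from the tray's centre), at either end. A low dark-wood box, 86 mm square and 53 mm tall, stands past the other end. Origin at the centre of the pot's underside.
Not all that is in view belongs to the job. What is shaped like the candle_a but blue or turquoise is not meant.

How it is judged:
By the outcome, as a careful person would: the job done as asked, in the order asked, and still so for the second after the job is handed in, with the robot touching nothing.
It also fails if it takes over 106 s, if anything falls off the work surface, if the arm or the gripper's body presses on something with over 40 N, if the wrist force passes 120 N, or if a joint passes its speed limit or range.

### The arm

A 7-joint arm with a two-finger parallel gripper is mounted at the origin on the work surface. World frame = base frame: x ahead of the robot, y to its left, z up, the work surface at z = 0. Lengths are in m, angles in rad, forces in N, time in s.
With the tool pointing down it reaches from about 0.375 to 0.925 m from the base axis. Payload 3.1 kg.
Tool frame: the origin (TCP) lies between the finger pads; the fingertips stand 19 mm ahead of it and the grasp point (between the pads) is the TCP; z points along the fingers, y is the direction in which the jaws open and shut (so a half turn about z gives the same grasp; the last joint's range is limited). The gripper opens to 85 mm and grips with 20 to 120 N. Pads are 22 mm wide; open, the fingers measure 114 mm over their backs; the gripper's body (76 mm by 85 mm) begins 54 mm behind the grasp point. The pads swing forward as they close: fully open they stand 13 mm farther back than shut.
Start: joints at [-0.098, 0.383, 0.044, 1.598, -0.018, 1.161, -0.05], TCP at [0.65, 0, 0.25] pointing down, gripper open.
Joint ranges: [-2.61, 2.61], [-0.41, 2.15], [-1.48, 1.57], [0, 2.5], [-1.57, 4.71], [0.05, 1.97], [-2.85, 2.85]. Speed limits (rad/s): [2.79, 2.79, 3.14, 3.14, 3.14, 3.14, 3.14].

### API

Orientations are given as a unit quaternion [x, y, z, w].
In Python, from bench import move_ptp, movel, move_j, move_gripper, pause, inverse_kinematics, read_camera, camera_params, MotionError, sign_off, look_for, tip_of, read_time_s, read_qpos, read_joint_vel, read_effort, read_eef_pos, read_tcp_rot, read_ft_force, read_ft_torque, read_finger_gap gives the robot as it stands. Calls block until the motion is done:
- move_ptp(position, orientation): joint-space move of the TCP to a pose.
- movel(position, orientation=None, speed=0.15): straight line of the TCP; orientation=None keeps the orientation; speed is the mean speed in m/s.
- move_j(angles): joint-space move.
- move_gripper(opening, effort=None): finger opening in m; effort is the grip in N (None keeps the last); returns when the fingers have stopped.
- pause(seconds).
- inverse_kinematics(position, orientation): joint angles nearest the present ones, or None.
- read_camera(name): name is "scene" or "side" or "wrist"; returns the picture (384x512x3 uint8, red, green, blue); there is no depth.
- camera_params(name): a dict with "K" (3x3 intrinsics, pixels), "camera_from_world" (4x4, takes a point from world to camera coordinates). Camera axes: x right, y down, z forward; pixel columns grow to the right and rows downward; lengths in m; the calibration is good to about 2 mm. A picture is of the moment at which its call begins: read the wrist's pose just before it. camera_params takes no time and is no camera call; for the wrist camera it gives the pose at the moment of the call.
A pose or a line that the arm cannot do raises MotionError and nothing moves.
- sign_off(): hands the job in, once; it reports no verdict.
Trained networks look in the newest picture that a camera, given by its name, has taken for a name from the list of things; names that differ only in an ending like _2 or _b are one class to them, and where a whole thing is asked for, a point or a joint stands for the part that bears it (a point fixed in the world has none). Each returns a list of dicts, best first, with "confidence" (0 to 1); they miss things now and then, are a little off and sometimes report something else, mostly with a low value. They report only what shows in the picture. A call takes as long as a camera call. They do not tell look-alikes from the thing itself.
- look_for(camera, name): "at" ([column, row] in pixels, amid what is visible of it).
- tip_of(camera, name): "at" ([column, row] in pixels: a listed point, or the origin of a listed thing).
Readings, each from a call of its own:
- read_time_s(): time.
- read_qpos(): joint angles.
- read_joint_vel(): joint speeds.
- read_effort(): joint torques, N m.
- read_eef_pos(): TCP position.
- read_tcp_rot(): TCP orientation.
- read_ft_force(): force on the tool from outside, world axes, zero at the start.
- read_ft_torque(): the same for the moment, N m.
- read_finger_gap(): finger opening in m.
Only numpy, scipy, OpenCV 4.12 (cv2) and the standard library are available. Lean on these libraries where they do the work, as an engineer would, in place of code of your own. Each camera call takes 0.05 s, during which the arm holds its last target. There are 200 camera calls.

## Working session

There is one attempt and no reset: what is moved stays moved. The work goes in short steps, each a Python script; the robot and the scene stay as the last script left them, time stands still between calls to the robot, and variables do not carry over. Pictures are saved under pics/ and viewed, about 12 in all and at most 16, crops included, and the job is handed in when it is done.

```bash
mkdir -p pics; ls; python3 - <<'E'
from bench import *
import cv2,numpy as np
for c in ["scene","side"]:
    im=read_camera(c); cv2.imwrite(f"pics/{c}0.png",im[:,:,::-1])
    p=camera_params(c); print(c,np.round(p["K"],1).tolist(),np.round(p["camera_from_world"],3).tolist())
    for n in ["candle_a","dish_a","plant","tray"]:
        print(n,[(np.round(d["at"]).tolist(),round(d["confidence"],2)) for d in look_for(c,n)],[(np.round(d["at"]).tolist(),round(d["confidence"],2)) for d in tip_of(c,n)])
E
```

```text
pics
scene [[403.9, 0.0, 255.6], [0.0, 403.9, 192.9], [0.0, 0.0, 1.0]] [[-0.015, 1.0, 0.019, 0.005], [0.735, 0.024, -0.678, -0.348], [-0.678, 0.003, -0.735, 1.522], [0.0, 0.0, 0.0, 1.0]]
candle_a [([170.0, 168.0], 0.92), ([295.0, 170.0], 0.86), ([144.0, 154.0], 0.86), ([229.0, 182.0], 0.76), ([342.0, 169.0], 0.76), ([141.0, 175.0], 0.68), ([333.0, 236.0], 0.65)] [([148.0, 166.0], 0.87), ([228.0, 193.0], 0.8), ([339.0, 183.0], 0.75), ([144.0, 185.0], 0.7), ([172.0, 181.0], 0.64), ([294.0, 187.0], 0.56)]
dish_a [([248.0, 238.0], 0.89), ([207.0, 237.0], 0.88), ([174.0, 233.0], 0.82), ([286.0, 240.0], 0.74), ([168.0, 170.0], 0.16)] [([290.0, 239.0], 0.74), ([211.0, 240.0], 0.73), ([172.0, 235.0], 0.68), ([250.0, 240.0], 0.58)]
plant [([331.0, 235.0], 0.86), ([294.0, 171.0], 0.57)] [([330.0, 245.0], 0.66)]
tray [([226.0, 242.0], 0.96)] [([228.0, 239.0], 0.85)]
side [[366.9, 0.0, 255.1], [0.0, 366.9, 199.5], [0.0, 0.0, 1.0]] [[-0.788, -0.616, 0.005, 0.401], [-0.449, 0.57, -0.689, 0.271], [0.421, -0.545, -0.725, 0.668], [0.0, 0.0, 0.0, 1.0]]
candle_a [([374.0, 153.0], 0.88), ([286.0, 196.0], 0.81), ([348.0, 139.0], 0.74), ([242.0, 240.0], 0.71), ([203.0, 304.0], 0.61), ([336.0, 159.0], 0.6)] [([241.0, 259.0], 0.97), ([204.0, 318.0], 0.95), ([370.0, 167.0], 0.94), ([340.0, 154.0], 0.73), ([286.0, 206.0], 0.67), ([331.0, 172.0], 0.56)]
dish_a [([267.0, 148.0], 0.83), ([217.0, 186.0], 0.83), ([240.0, 167.0], 0.78), ([189.0, 206.0], 0.76)] [([217.0, 187.0], 0.8), ([265.0, 149.0], 0.66), ([241.0, 168.0], 0.65), ([186.0, 207.0], 0.64)]
plant [([143.0, 226.0], 0.84)] [([150.0, 240.0], 0.77)]
tray [([223.0, 196.0], 0.92)] [([266.0, 151.0], 0.52), ([333.0, 170.0], 0.38), ([149.0, 241.0], 0.25)]
```

View pics/scene0.png

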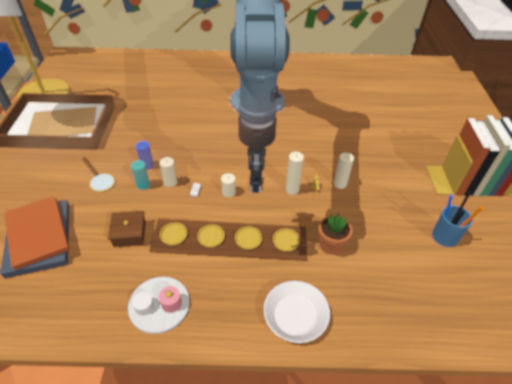

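View pics/side0.png

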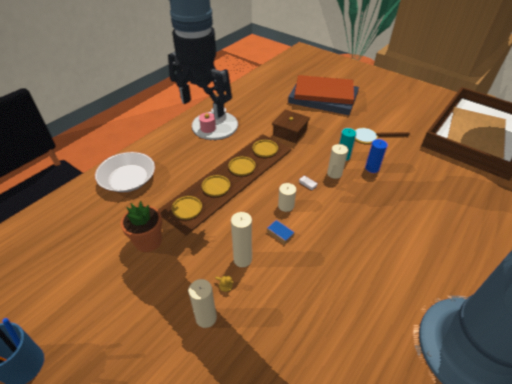

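The scene view shows cream candles at (168,172), (229,184), (295,173) and (343,171). The look-alikes are a blue one at (145,155) and a turquoise one at (141,175). The dishes are at (173,233), (211,236), (248,238) and (286,240), with the plant at the +y end (335,232). The side view agrees and adds small clutter: a brass knob at (225,283), a blue box at (281,232) and an eraser at (308,183). Next I'll fit cylinders to the cream silhouettes.

```bash
cat > h.py <<'E'
import numpy as np,cv2
from bench import *
def proj(c,P):
    p=camera_params(c); P=np.atleast_2d(P); T=p["camera_from_world"]
    q=(P@T[:3,:3].T+T[:3,3])@p["K"].T if isinstance(T,np.ndarray) else None
    return q[:,:2]/q[:,2:]
def ray(c,uv,z):
    p=camera_params(c);T=np.array(p["camera_from_world"]);R=T[:3,:3];o=-R.T@T[:3,3]
    d=R.T@np.linalg.solve(np.array(p["K"]),[uv[0],uv[1],1.]); return o+d*(z-o[2])/d[2]
def cyl(x,y,h,z0=0,r=.02):
    a=np.linspace(0,2*np.pi,24,endpoint=False)
    return np.array([[x+r*np.cos(t),y+r*np.sin(t),z] for z in(z0,z0+h) for t in a])
def hull(c,x,y,h,z0=0,s=4):
    m=np.zeros((384*s,512*s),np.uint8)
    cv2.fillConvexPoly(m,cv2.convexHull(np.round((proj(c,cyl(x,y,h,z0))+.5)*s).astype(np.int32)),1);return m
def cream(im,s=4):
    b=cv2.resize(im,None,fx=s,fy=s,interpolation=cv2.INTER_LINEAR)
    hsv=cv2.cvtColor(b,cv2.COLOR_RGB2HSV)
    return ((hsv[...,1]<85)&(hsv[...,2]>95)&(b[...,0]>=b[...,2])).astype(np.uint8)
E
cat > fit.py <<'E'
from h import *
from scipy.optimize import minimize
M={c:cream(cv2.imread(f"pics/{c}0.png")[:,:,::-1].copy()) for c in("scene","side")}
seeds=[(168,184),(229,194),(294,192),(341,187)]
H=[.06,.085,.11,.135]
def iou(c,x,y,h):
    m=hull(c,x,y,h);x0,y0,w,hh=cv2.boundingRect(m)
    s=np.s_[max(0,y0-20):y0+hh+20,max(0,x0-20):x0+w+20];a=M[c][s]
    return (m[s]&a).sum()/(m[s]|a).sum()
for s in seeds:
    p0=ray("scene",s,0)[:2]
    for h in H:
        out=[]
        for cs in (["scene","side"],["scene"],["side"]):
            r=minimize(lambda q:-sum(iou(c,*q,h) for c in cs),p0,method="Nelder-Mead",options=dict(initial_simplex=[p0,p0+[.01,0],p0+[0,.01]],xatol=2e-4,fatol=1e-4))
            out.append((np.round(r.x,4).tolist(),round(-r.fun/len(cs),3)))
        print(s,h,out)
for u in[(174,233),(207.5,237),(248,238),(286,240)]: print("dish",ray("scene",u,.012).round(4))
for u in[(267,148),(240,167),(217,186.5),(188,206.5)]: print("dish side",ray("side",u,.012).round(4))
print("plant",ray("scene",(330,245),0),ray("side",(150,240),0)); print("tray",ray("scene",(228,239),0))
print("turq/blue",ray("scene",(144,185),0),ray("scene",(148,166),0))
print(read_tcp_rot(),read_eef_pos(),read_time_s())
im=cv2.imread("pics/scene0.png")[130:270,130:370];im2=cv2.imread("pics/side0.png")[120:340,160:400]
cv2.imwrite("pics/crop.png",np.vstack([cv2.resize(im,None,fx=2.4,fy=2.4),cv2.resize(im2,(576,260))[:,:576]])[:600])
E
python3 fit.py
```

```text
(168, 184) 0.06 [([0.4376, -0.2585], np.float64(0.718)), ([0.4226, -0.263], np.float64(0.76)), ([0.4497, -0.2866], np.float64(0.79))]
(168, 184) 0.085 [([0.4371, -0.2582], np.float64(0.901)), ([0.4343, -0.2587], np.float64(0.929)), ([0.4387, -0.2584], np.float64(0.89))]
(168, 184) 0.11 [([0.4378, -0.2574], np.float64(0.723)), ([0.4446, -0.2555], np.float64(0.739)), ([0.438, -0.2573], np.float64(0.711))]
(168, 184) 0.135 [([0.4383, -0.2575], np.float64(0.595)), ([0.4446, -0.2557], np.float64(0.604)), ([0.4382, -0.2585], np.float64(0.588))]
(229, 194) 0.06 [([0.4728, -0.079], np.float64(0.876)), ([0.4707, -0.0795], np.float64(0.941)), ([0.4759, -0.078], np.float64(0.846))]
(229, 194) 0.085 [([0.4758, -0.0789], np.float64(0.681)), ([0.4698, -0.0797], np.float64(0.725)), ([0.4746, -0.0759], np.float64(0.643))]
(229, 194) 0.11 [([0.4753, -0.0786], np.float64(0.548)), ([0.4832, -0.0783], np.float64(0.58)), ([0.4754, -0.0781], np.float64(0.513))]
(229, 194) 0.135 [([0.4758, -0.0787], np.float64(0.453)), ([0.4815, -0.0784], np.float64(0.486)), ([0.4733, -0.0728], np.float64(0.418))]
(294, 19
[... 1309 characters left out ...]
^^^^^^^^^^^
  File "fit.py", line 15, in <genexpr>
    r=minimize(lambda q:-sum(iou(c,*q,h) for c in cs),p0,method="Nelder-Mead",options=dict(initial_simplex=[p0,p0+[.01,0],p0+[0,.01]],xatol=2e-4,fatol=1e-4))
                             ~~~^^^^^^^^
  File "fit.py", line 7, in iou
    m=hull(c,x,y,h);x0,y0,w,hh=cv2.boundingRect(m)
  File "h.py", line 15, in hull
    cv2.fillConvexPoly(m,cv2.convexHull(np.round((proj(c,cyl(x,y,h,z0))+.5)*s).astype(np.int32)),1);return m
                                                  ~~~~^^^^^^^^^^^^^^^^^
  File "h.py", line 4, in proj
    p=camera_params(c); P=np.atleast_2d(P); T=p["camera_from_world"]
ValueError: time passes only in moves, steps and waits
```

```bash
python3 - <<'E'
s=open('h.py').read()
s=s.replace("def proj","_c={}\ndef cp(c):\n    if c not in _c: _c[c]=camera_params(c)\n    return _c[c]\ndef proj",1).replace("p=camera_params(c);","p=cp(c);")
open('h.py','w').write(s)
t=open('fit.py').read().replace("seeds=[(168,184),(229,194),(294,192),(341,187)]","seeds=[(341,187)]").replace("H=[.06,.085,.11,.135]","H=[.085,.11,.135]")
open('fit.py','w').write(t)
E
python3 fit.py
```

```text
(341, 187) 0.085 [([0.4287, 0.2576], np.float64(0.798)), ([0.3992, 0.2671], np.float64(0.826)), ([0.4375, 0.2528], np.float64(0.867))]
(341, 187) 0.11 [([0.4263, 0.2592], np.float64(0.916)), ([0.4258, 0.2595], np.float64(0.953)), ([0.4281, 0.2597], np.float64(0.889))]
(341, 187) 0.135 [([0.4277, 0.2586], np.float64(0.767)), ([0.4454, 0.2535], np.float64(0.782)), ([0.4274, 0.2605], np.float64(0.744))]
dish [ 0.6379 -0.2137  0.012 ]
dish [ 0.6485 -0.1231  0.012 ]
dish [ 0.6487 -0.0155  0.012 ]
dish [0.6523 0.0854 0.012 ]
dish side [ 0.6362 -0.2178  0.012 ]
dish side [ 0.6446 -0.1073  0.012 ]
dish side [ 0.6429 -0.0132  0.012 ]
dish side [0.6516 0.0817 0.012 ]
plant [0.65659661 0.20361869 0.        ] [0.65469879 0.20142347 0.        ]
tray [ 0.64473002 -0.06925792  0.        ]
turq/blue [ 0.45238747 -0.33365977  0.        ] [ 0.36966682 -0.33784111  0.        ]
[ 7.07069479e-01  7.07144081e-01  5.63363325e-06 -9.16083245e-06] [6.50005665e-01 3.56800897e-05 2.50273649e-01] 0.9
```

View pics/crop.png

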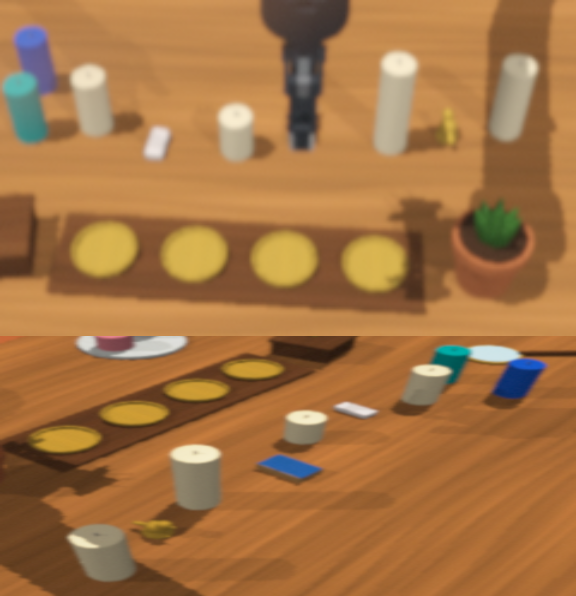

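The crop confirms four cream candles, with the short one third from the plant side, and blue and turquoise look-alikes at the far left. The fit gives each candle a distinct height (best IoU 0.88–0.92). Now I'll refine the dishes and move b.

```bash
cat > job.py <<'E'
from h import *
Q=[2**-.5,2**-.5,0,0]
C=dict(b=(.4561,.1106,.135,.094),d=(.4263,.2592,.11,.075),a=(.4371,-.2582,.085,.056),c=(.4728,-.079,.06,.038))
def dishes():
    out=[]
    for c in("scene","side"):
        im=cv2.imread(f"pics/{c}0.png");hsv=cv2.cvtColor(im,cv2.COLOR_BGR2HSV)
        m=cv2.inRange(hsv,(20,130,100),(32,255,255))
        n,_,st,ce=cv2.connectedComponentsWithStats(m)
        k=[i for i in range(1,n) if 250<st[i,4]<1500 and 1<st[i,2]/st[i,3]<2.2]
        out.append(sorted([ray(c,st[i,:2]+(st[i,2:4]-1)/2,.014)[:2].round(4).tolist() for i in k],key=lambda p:-p[1]))
    return out
def go(p,v=.3): movel(list(map(float,p)),Q,speed=v)
def pick(k):
    x,y,h,g=C[k]
    p=read_eef_pos(); go([x,y,max(.3,p[2])],.4)
    move_gripper(.075,25); go([x,y,g],.2); move_gripper(.0,25); pause(.2)
    print(k,"gap",read_finger_gap(),"F",np.round(read_ft_force(),2)); go([x,y,g+.18],.2)
    print(" lifted gap",read_finger_gap(),"F",np.round(read_ft_force(),2),read_time_s())
def place(k,X,Y):
    g=C[k][3]; go([X,Y,g+.18],.3); go([X,Y,g+.03],.2)
    go([X,Y,g+.0125],.04); pause(.2); f=read_ft_force(); print(" placed F",np.round(f,2),read_eef_pos())
    move_gripper(.06,25); pause(.3); go([X,Y,g+.10],.15); go([X,Y,.3],.3); print(" t",read_time_s())
E
python3 - <<'E'
from job import *
for o in dishes(): print(o)
pick("b")
im=read_camera("side"); cv2.imwrite("pics/side1.png",im[:,:,::-1])
E
```

```text
[[0.6522, 0.084], [0.6485, -0.0155], [0.6448, -0.114], [0.6411, -0.2156]]
[[0.6508, 0.0855], [0.6458, -0.0129], [0.6438, -0.1128], [0.6392, -0.2122]]
b gap 0.03902555283441665 F [-0.32  0.3   5.89]
 lifted gap 0.039354099872606414 F [-0.57  0.21 -1.56] 4.7333
```

View pics/side1.png

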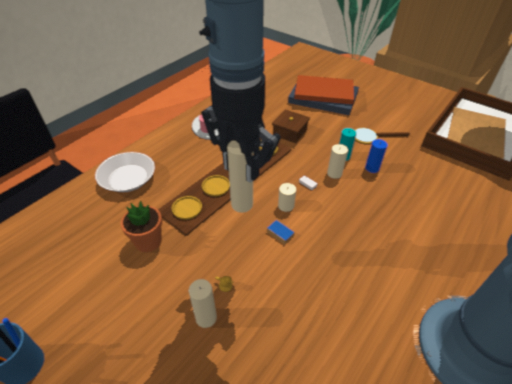

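Candle b hangs upright in the gripper at about (240,180), and its weight reading of 1.56 N is right. Now placing it.

```bash
cat >> job.py <<'E'
D=dict(b=(.6512,.0848),d=(.6475,-.0145),a=(.6439,-.1141),c=(.6402,-.2136))
E
python3 - <<'E'
from job import *
place("b",*D["b"]); pick("d")
im=read_camera("side"); cv2.imwrite("pics/side2.png",im[:,:,::-1])
E
```

```text
placed F [-0.73 -0.52  3.44] [0.65158175 0.08476285 0.10702495]
 t 9.1417
d gap 0.03983691486310312 F [-0.1  -1.18  6.14]
 lifted gap 0.03976525567793673 F [-0.25 -0.35 -1.24] 13.2333
```

View pics/side2.png

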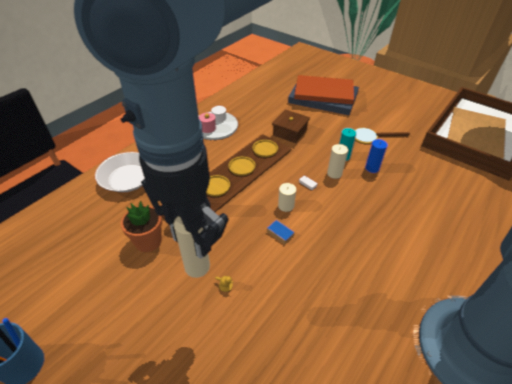

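Candle d is held upright and matches its 1.24 N weight. The arm hides b in this view, so I'll check the scene camera before going on.

```bash
python3 - <<'E'
from job import *
place("d",*D["d"]); go([.5,-.15,.3],.4)
a=read_camera("scene");b=read_camera("side")
cv2.imwrite("pics/both3.png",np.hstack([cv2.resize(a[120:280,130:370],(400,267)),cv2.resize(b[120:340,100:400],(400,267))])[:,:,::-1])
E
```

```text
placed F [-0.84  0.71  4.68] [ 0.64777922 -0.01452109  0.08795094]
 t 18.225
```

View pics/both3.png

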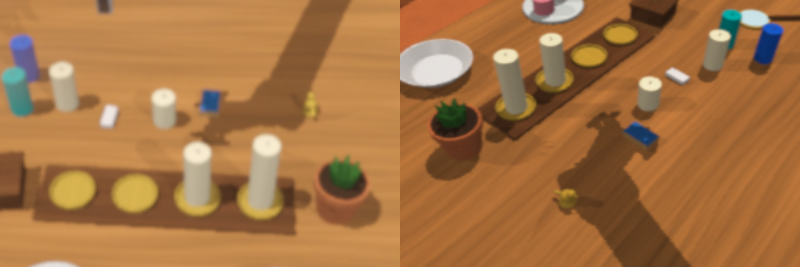

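Candles b and d stand upright and centred in the two dishes nearest the plant, at crop (265,200) and (197,195). Next are a and c.

```bash
python3 - <<'E'
from job import *
pick("a"); place("a",*D["a"]); pick("c"); place("c",*D["c"]); go([.45,-.3,.3],.3)
a=read_camera("scene");b=read_camera("side")
cv2.imwrite("pics/scene4.png",a[:,:,::-1]);cv2.imwrite("pics/side4.png",b[:,:,::-1])
cv2.imwrite("pics/both4.png",np.hstack([cv2.resize(a[120:280,130:370],(400,267)),cv2.resize(b[80:300,100:400],(400,267))])[:,:,::-1])
M=dict(scene=cream(a),side=cream(b))
for k,(X,Y) in D.items():
    for c in M:
        m=hull(c,X,Y,C[k][2],.012);x,y,w,h=cv2.boundingRect(m);s=np.s_[y-20:y+h+20,x-20:x+w+20]
        print(k,c,round((m[s]&M[c][s]).sum()/(m[s]|M[c][s]).sum(),2))
print(read_time_s(),read_ft_force())
E
```

```text
a gap 0.03919073756095809 F [-0.3  -0.68  5.21]
 lifted gap 0.03931962972623132 F [ 0.35  0.25 -1.11] 22.7667
 placed F [-0.13  0.26  3.53] [ 0.64417475 -0.11403976  0.06879533]
 t 27.4417
c gap 0.0392471852664893 F [-0.47  1.15  5.83]
 lifted gap 0.03896270701058593 F [-0.41 -0.25 -0.44] 31.4417
 placed F [-0.71  0.06  5.09] [ 0.64037973 -0.21359319  0.05087083]
 t 36.05
b scene 0.93
b side 0.85
d scene 0.88
d side 0.86
a scene 0.9
a side 0.81
c scene 0.88
c side 0.83
37.0 [-0.65699067  0.8295007   0.69153151]
```

View pics/both4.png

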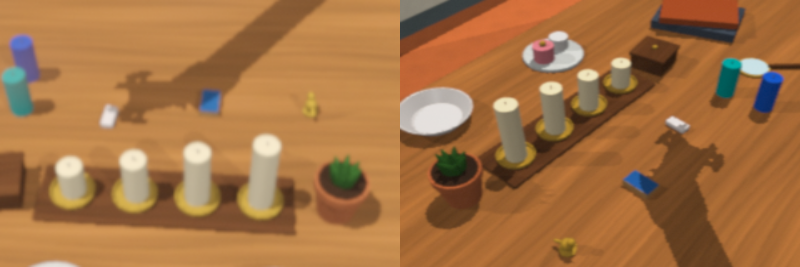

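All four candles stand upright and centred, stepping down from the plant (135, 110, 85, 60 mm). The decoys and other items are where they were, and the arm is clear.

```bash
python3 -c "
from bench import *
print(sign_off())"
```

```text
the job is handed in; nothing more can be done
None
```

The job is done and handed in. The four candles stand upright in the four dishes: b (135 mm) nearest the plant, then d (110 mm), a (85 mm) and c (60 mm) at the far end.

- **Placing:** each candle was lowered slowly until light contact, with a wrist reading of about 3.5–5 N, and then released. None was dropped or knocked over.
- **Final pictures:** both cameras show all four upright inside their dish rims. Their outlines match the expected poses with an overlap of 0.81–0.93. The blue and turquoise look-alikes and the other items were left alone.
- **Time:** 37 s on the robot's clock, against the 106 s limit.
- **Disagreements:** the two cameras' position fits differed by up to 5 mm in x and 3.5 mm in y. This is well within the 11 mm of free play around each candle in its dish. No check failed.

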